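# Lock the torch rest onto the welding bench

### The job

Mount the orange torch rest on the bench: lower the big round opening of its keyhole foot over the brass mushroom-headed stud (not the plain steel pin), then slide the rest along so that the stud's neck runs fully home to the end of the narrow slot. Let go with the foot lying flat on the bench, and leave the blue round-footed rest where it stands.

Things in the scene. Friction and masses are not known exactly. Their poses are not given: they have to be found in the camera images.
- rest_grip (a point): Loose torch rest: orange forked upright blade on an aluminium keyhole foot. Point: grasp point in the blade, 42 mm above the foot's underside. x runs along the foot from blade to keyhole, y across, z up. Blade 12 mm thick (y; pinch this from above), 50 long (x), solid to 50 mm above the underside, two prongs to 80. Foot 6 thick, x -50 to 133, y -40 to 40, flat on the bench at first. 0.4 kg.
- rest_hole (a point): Centre of the round 52 mm opening of the keyhole, at the foot's underside: 95 mm along x from the grasp point, same axes. From it a slot 24 mm wide runs straight towards the blade (-x) and ends square. With the stud's neck home against that end, the stud's axis is 45 mm along -x from this point; so once over the stud, the rest slides 45 mm along its own +x.
- stud_top (a point): Brass mushroom-headed stud fixed in the bench; point: centre of the head's top, 26 mm above the bench. Neck 12 mm in diameter, bench to 16 mm up; head 32 mm in diameter, 16 to 26 mm up. Round: the rest may be locked on in any direction. The plain steel pin (16 mm diameter, 26 high, no head) at least 170 mm away is not for it.
- round_rest: Bystander to leave alone: loose rest with the same forked blade in blue, 80 mm high, on a solid round steel foot 90 mm in diameter without a keyhole. Origin at the centre of its underside, z up. It stands beside the orange rest.
There are look-alikes about, which are no part of the job. Of the things shaped like the part that bears stud_top, the brass one is meant.

How it is judged:
On the way:
1. the foot is down around the stud, the stud's head through the round opening (x of stud_top in the frame of rest_grip between 0.078 and 0.112 m and y of stud_top in the frame of rest_grip between -0.018 and 0.018 m and height (world z) of rest_grip below 0.056 m), for 0.05 s.
At the end, for the whole second after the job is handed in: The orange rest lies flat on the bench (within 5 mm and about 6 degrees), at rest and released, with the brass stud's neck in its narrow slot, within 15 mm of the slot's closed end, under the head (x of stud_top in the frame of rest_grip between 0.04 and 0.065 m and y of stud_top in the frame of rest_grip between -0.012 and 0.012 m and height (world z) of rest_grip below 0.047 m and angle between rest_grip's own z axis and vertical below 0.1 rad and linear speed of rest below 0.02 m/s); the robot touches nothing.
It fails at once if the blue round-footed rest is moved by more than 30 mm (distance of round_rest from where it was at the start of the episode above 0.03 m).
It also fails if it takes over 50 s, if anything falls off the work surface, if the arm or the gripper's body presses on something with over 40 N, if the wrist force passes 120 N, or if a joint passes its speed limit or range.

### The arm

A 6-joint arm with a two-finger parallel gripper is mounted at the origin on the work surface. World frame = base frame: x ahead of the robot, y to its left, z up, the work surface at z = 0. Lengths are in m, angles in rad, forces in N, time in s.
With the tool pointing down it reaches from about 0.3 to 0.775 m from the base axis. Payload 14.6 kg.
Tool frame: the origin (TCP) lies at the very end of the fingers, on their centre line; the grasp point (between the pads) lies 19 mm behind it; z points along the fingers, x is the direction in which the jaws open and shut, and the axes are right-handed (so a half turn about z gives the same grasp; the last joint's range is limited). The gripper opens to 94 mm and grips with 3 to 60 N. Pads are 16 mm wide; open, the fingers measure 119 mm over their backs; the gripper's body (75 mm by 177 mm) begins 78 mm behind the grasp point.
Start: joints at [-1.186, 0.3, 1.521, -0, 1.321, -0.067], TCP at [0.24, -0.495, 0.205] pointing down, gripper open.
Joint ranges: [-3.03, 3.03], [-0.79, 2.21], [0.23, 2.52], [-1.04, 4.18], [0, 3.07], [-2.55, 2.55]. Speed limits (rad/s): [2.22, 2.22, 2.57, 3.14, 3.14, 3.14].

### API

Orientations are given as [roll, pitch, yaw] about the fixed x, y, z axes, in that order (R = Rz(yaw) Ry(pitch) Rx(roll)).
In Python, from station import ctrl gives the robot as it stands.
- The arm moves only by the shell command python3 -m inch 'ROWS' [FORCE]. ROWS is JSON, one flat list of numbers, 7 for each row, row after row: the shift along the tool's x, y, z in cm, then the turn, a rotation vector about the tool's x, y, z in rad, then the opening, from 0 (shut) to 1 (fully open). In form: [tx, ty, tz, wx, wy, wz, claw, tx, ty, tz, wx, wy, wz, claw, ...]. A call has 1 to 20 rows; each row shifts and turns the commanded pose from where the row before left it, along the tool's axes as they then stand; what a row does not reach is not made up. A row lasts 1/8 s, in which the tool goes at most 62.5 mm and 10.7 degrees, less where a joint would pass 70% of its speed; a pose out of reach is approached as far as the arm can. A call is refused whole if a number of a shift passes 6.25 or a number of a turn 0.188, either way. A call with a gripper value outside its range is refused whole. The fingers move at their own pace and stop on an object; FORCE is the grip in N (left out, the last holds). Time passes only in rows, so rows that do not move let the fingers close. It gives the time, the measured TCP pose, the force and the opening at its end, in the units of the state.
- ctrl.get_obs(): the state, without advancing time (a new reading comes with each control period).
- ctrl.camera(name): name is "scene" or "top" or "wrist"; returns (picture, depth): 384x512x3 uint8, red, green, blue; 384x512 float32, m along the optical axis (not along the pixel's ray), 0 where there is no reading.
- ctrl.camera_params(name): a dict with "vertical_fov" (degrees; the focal length in pixels is half the picture's height over the tangent of half this angle, whatever the lens; pixels are square), "cx", "cy" (the principal point, pixels), "distortion" ([k1, k2, p1, p2, k3] as OpenCV has them; the pictures are not rectified), "camera_from_world" (4x4, takes a point from world to camera coordinates); the wrist camera has in their place "mount" (4x4, takes a point from camera to tool coordinates, whose origin is the TCP and whose axes are the tool frame's). Camera axes: x right, y down, z forward; pixel columns grow to the right and rows downward; lengths in m; the calibration is good to about 2 mm. A picture is of the moment at which its call begins: read the wrist's pose just before it. camera_params takes no time and is no camera call.
- ctrl.hand_in(): hands the job in, once; it reports no verdict.
Trained networks look in the newest picture that a camera, given by its name, has taken for a name from the list of things; names that differ only in an ending like _2 or _b are one class to them, and where a whole thing is asked for, a point or a joint stands for the part that bears it (a point fixed in the world has none). Each returns a list of dicts, best first, with "score" (0 to 1); they miss things now and then, are a little off and sometimes report something else, mostly with a low value. They report only what shows in the picture. A call takes as long as a camera call. They do not tell look-alikes from the thing itself.
- ctrl.spot_in(camera, label): "bbox" ([centre column, centre row, width, height] in pixels, round what is visible of it).
- ctrl.place_of(camera, label): "centre" ([column, row] in pixels: a listed point, or the origin of a listed thing).
The state is a dict: "time_s": time; "qpos": joint angles; "joint_vel": joint speeds; "tau": joint torques, N m; "ee_pos": TCP position; "eef_rot": TCP orientation; "force": force on the tool from outside, world axes, zero at the start; "moment": the same for the moment, N m; "grip_width": finger opening in m.
Only numpy, scipy, OpenCV 4.12 (cv2) and the standard library are available. Lean on these libraries where they do the work, as an engineer would, in place of code of your own. Each camera call takes 0.05 s, during which the arm holds its last target. There are 200 camera calls.

## Working session

There is one attempt and no reset: what is moved stays moved. The work goes in short steps, Python scripts to look and compute and a shell command to move; the robot and the scene stay as the last step left them, time stands still between calls to the robot, and variables do not carry over. Pictures are saved under pics/ and viewed, about 8 in all and at most 12, crops included, and the job is handed in when it is done.

```bash
mkdir -p pics; cat > h.py <<'E'
import numpy as np, cv2
from scipy.spatial.transform import Rotation as R
from station import ctrl
def cam(name):
    p=ctrl.camera_params(name); f=192/np.tan(np.radians(p["vertical_fov"])/2)
    K=np.array([[f,0,p["cx"]],[0,f,p["cy"]],[0,0,1]]); D=np.array(p["distortion"],float)
    if "mount" in p:
        o=ctrl.get_obs(); T=np.eye(4); T[:3,:3]=R.from_euler('xyz',o["eef_rot"]).as_matrix(); T[:3,3]=o["ee_pos"]
        W=T@np.array(p["mount"])
    else: W=np.linalg.inv(np.array(p["camera_from_world"]))
    return K,D,W
def ray(c,uv):
    K,D,W=c; u=cv2.undistortPoints(np.array([[uv]],float),K,D)[0,0]
    return W[:3,3],W[:3,:3]@np.array([u[0],u[1],1.])
def atz(c,uv,z):
    o,d=ray(c,uv); return o+d*(z-o[2])/d[2]
def atd(c,uv,dep): 
    o,d=ray(c,uv); return o+d*dep
def proj(c,P):
    K,D,W=c; M=np.linalg.inv(W); return cv2.projectPoints(np.array(P,float).reshape(-1,1,3),cv2.Rodrigues(M[:3,:3])[0],M[:3,3],K,D)[0][:,0]
def shot(name,fn):
    c=cam(name); im,dp=ctrl.camera(name); cv2.imwrite(fn,im[...,::-1]); return c,im,dp
E
python3 - <<'E'
from h import *
ims=[]
for n in ("top","scene"):
    c,im,dp=shot(n,f"pics/{n}0.png"); np.save(f"pics/{n}0.npy",dp); ims.append(im)
    print(n,"cam at",c[2][:3,3].round(3))
    for l,z in (("rest_grip",.042),("rest_hole",0.),("stud_top",.026),("round_rest",0.)):
        for d in ctrl.place_of(n,l): print(l,round(d["score"],2),np.round(d["centre"],1),atz(c,d["centre"],z).round(4))
print(ctrl.get_obs())
cv2.imwrite("pics/both.png",cv2.resize(np.vstack(ims),None,fx=.78,fy=.78)[...,::-1])
E
```

```text
top cam at [ 0.366 -0.055  1.271]
rest_grip 0.67 [308.5 203.5] [ 0.5213 -0.1675  0.042 ]
rest_hole 0.74 [298.9 174.8] [ 0.6071 -0.1476  0.    ]
stud_top 0.64 [309.3 204.8] [ 0.5197 -0.171   0.026 ]
stud_top 0.56 [214.6 193.1] [0.5568 0.0837 0.026 ]
stud_top 0.47 [180.2 192. ] [0.5617 0.1773 0.026 ]
round_rest 0.86 [403.2 209.5] [ 0.5052 -0.4262  0.    ]
round_rest 0.71 [216.8 197. ] [0.5497 0.0805 0.    ]
scene cam at [ 1.053 -0.541  1.073]
rest_grip 0.71 [216.9 203.2] [ 0.5078 -0.1596  0.042 ]
rest_hole 0.81 [239.4 226.7] [ 0.5935 -0.1531  0.    ]
stud_top 0.56 [306.8 155.1] [0.5712 0.1737 0.026 ]
stud_top 0.55 [282.6 166.3] [0.546  0.0854 0.026 ]
round_rest 0.77 [146.5 268.7] [ 0.5049 -0.4231 -0.    ]
{'time_s': 0.5, 'qpos': array([-1.18562573e+00,  2.99916617e-01,  1.52104909e+00, -1.72996569e-05,
        1.32070727e+00, -6.65935581e-02]), 'joint_vel': array([ 0.00076709, -0.00083079, -0.00037179,  0.00103578, -0.0003677 ,
       -0.00054596]), 'tau': array([-9.28594818e-04, -5.31351292e+01, -3.52738738e+01,  7.08004623e-02,
        2.15649797e-02, -2.05767401e-05]), 'ee_pos': array([ 0.24008842, -0.49479422,  0.20541567]), 'eef_rot': array([ 3.14158127e+00,  8.12612101e-05, -1.11902789e+00]), 'force': array([ 0.36907908, -0.16024974, -0.02633878]), 'moment': array([-0.01714181,  0.02022803,  0.02884417]), 'grip_width': 0.09422274638175655}
```

View pics/top0.png

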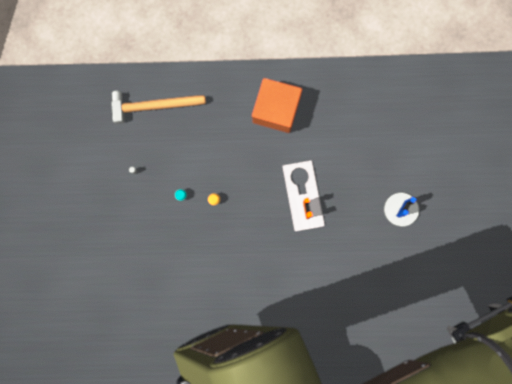

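View pics/scene0.png

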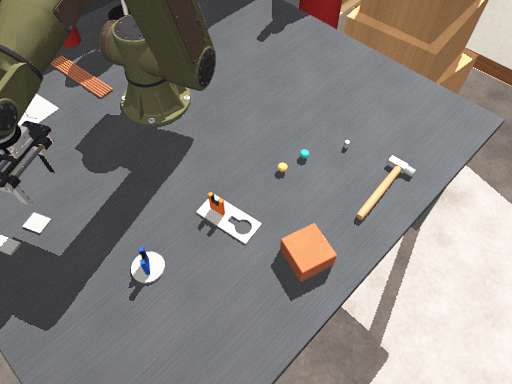

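```bash
python3 - <<'E'
from h import *
ims={n:cv2.imread(f"pics/{n}0.png") for n in("top","scene")}
a=cv2.resize(ims["top"][140:230,120:340],None,fx=3.5,fy=3.5,interpolation=cv2.INTER_CUBIC)
b=cv2.resize(ims["scene"][125:245,190:365],None,fx=2.2,fy=2.2,interpolation=cv2.INTER_CUBIC)
b=cv2.copyMakeBorder(b,0,0,0,a.shape[1]-b.shape[1],cv2.BORDER_CONSTANT)
cv2.imwrite("pics/crop.png",np.vstack([a,b]))
for n,r in(("top",(140,240,120,340)),("scene",(125,250,190,365))):
    c=cam(n); im=ims[n]; m=np.zeros(im.shape[:2],bool); m[r[0]:r[1],r[2]:r[3]]=1
    hsv=cv2.cvtColor(im,cv2.COLOR_BGR2HSV); H,S,V=[hsv[...,i] for i in range(3)]
    for nm,k in(("yellow",m&(H>15)&(H<35)&(S>120)&(V>120)),("teal",m&(H>80)&(H<100)&(S>120)&(V>90))):
        nl,lab,st,ce=cv2.connectedComponentsWithStats(k.astype(np.uint8))
        for i in range(1,nl):
            if st[i,4]>15: print(n,nm,st[i],ce[i].round(1),atz(c,ce[i],.024).round(4))
    k=(m&(S<40)&(V>150)).astype(np.uint8)
    nl,lab,st,ce=cv2.connectedComponentsWithStats(k); i=1+st[1:,4].argmax()
    ct=max(cv2.findContours((lab==i).astype(np.uint8),0,cv2.CHAIN_APPROX_NONE)[0],key=len)[:,0]
    W=np.array([atz(c,p,.006)[:2] for p in ct]).astype(np.float32)
    (x,y),(w,h),ang=cv2.minAreaRect(W); print(n,"foot",st[i],(x,y),(w,h),ang)
E
```

```text
top yellow [208 193  12  12 116] [213.5 198.8] [0.5416 0.0869 0.024 ]
top yellow [307 212   5   5  18] [308.7 214.1] [ 0.4949 -0.1687  0.024 ]
top teal [175 189  12  12 112] [180.4 194.5] [0.5551 0.1772 0.024 ]
top foot [ 282  160   43   72 1628] (0.5493860244750977, -0.1556210070848465) (0.187781423330307, 0.0850653201341629) 8.893062591552734
scene yellow [278 165   9   7  30] [281.5 168.6] [0.5488 0.0773 0.024 ]
scene teal [300 150   9   9  65] [304.  153.4] [0.5591 0.1739 0.024 ]
scene foot [ 196  199   66   45 1061] (0.5490032434463501, -0.15541590750217438) (0.1871345043182373, 0.08488024771213531) 8.939996719360352
```

View pics/crop.png

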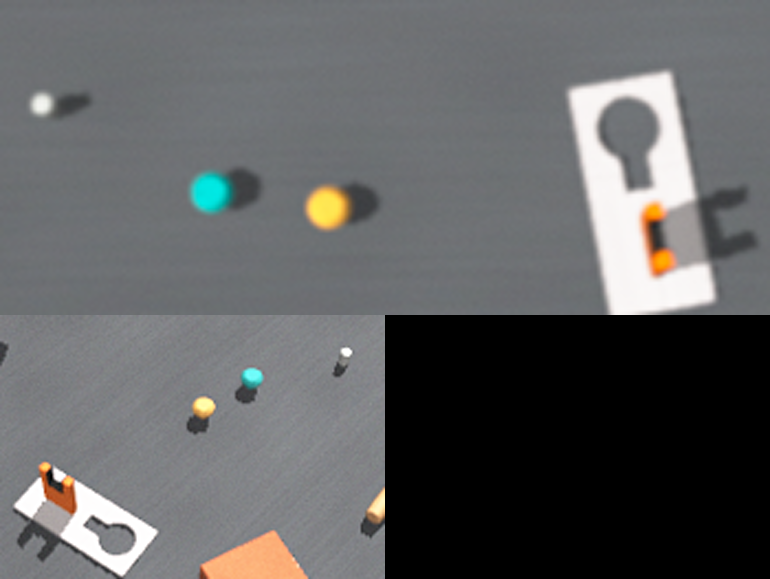

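The stud candidates in the top view are yellow/brass (213.5,199), teal (180,194) and the plain white pin (132,170). The yellow one is the brass mushroom: it has a wide head and throws a head shadow, and the teal one is a look-alike. The foot measures 187×85 mm (nominally 183×80), with yaw 0.155 and the grasp point at about (0.508,-0.162).

```bash
python3 -m inch '[0,0,0,0,0,0.148,1, 0,0,0,0,0,0.148,1, -2.9,-3.2,0,0,0,0,1, -2.9,-3.2,0,0,0,0,1, -2.9,-3.2,0,0,0,0,1, -2.9,-3.2,0,0,0,0,1, -2.9,-3.2,0,0,0,0,1, -2.9,-3.2,0,0,0,0,1, -2.9,-3.2,0,0,0,0,1, -2.9,-3.2,0,0,0,0,1, -2.9,-3.2,0,0,0,0,1, -2.6,-2.8,0,0,0,0,1, 0,0,0,0,0,0,1, 0,0,0,0,0,0,1]' 40
python3 - <<'E'
from h import *
c,im,dp=shot("wrist","pics/w1.png")
for l,z in (("rest_grip",.042),("rest_hole",0.)):
    for d in ctrl.place_of("wrist",l): print(l,round(d["score"],2),np.round(d["centre"],1),atz(c,d["centre"],z).round(4))
print(c[2].round(3)); o=ctrl.get_obs(); print(o["ee_pos"],o["eef_rot"],o["qpos"])
g=np.array([.508,-.162]);x=np.array([np.cos(.1554),np.sin(.1554)]);y=np.array([-x[1],x[0]])
v=im[...,::-1].copy()
for a,b,z in((-.05,-.04,.006),(-.05,.04,.006),(.133,.04,.006),(.133,-.04,.006),(.095,0,.006),(-.025,0,.08),(.025,0,.08)):
    p=proj(c,[*(g+a*x+b*y),z])[0]
    if abs(p).max()<2000: cv2.circle(v,tuple(int(t) for t in p),4,(0,255,0),1)
cv2.imwrite("pics/w1m.png",v)
E
```

```text
time_s: 2.25
ee_pos: [0.5075, -0.1625, 0.2054]
eef_rot: [3.141, -0.0, -1.415]
force: [-0.1, 0.2, -0.1]
grip_width: 0.094
rest_grip 0.68 [264.2 179.4] [ 0.5099 -0.1688  0.042 ]
[[ 0.155 -0.947 -0.282  0.592]
 [-0.988 -0.149 -0.045 -0.15 ]
 [ 0.001  0.286 -0.958  0.385]
 [ 0.     0.     0.     1.   ]]
[ 0.50730916 -0.16305369  0.20552523] [ 3.14159253e+00 -1.12662131e-04 -1.41620617e+00] [-3.79670017e-01  2.61666255e-01  1.56967813e+00 -1.00417414e-04
  1.31019101e+00  1.03656202e+00]
```

View pics/w1m.png

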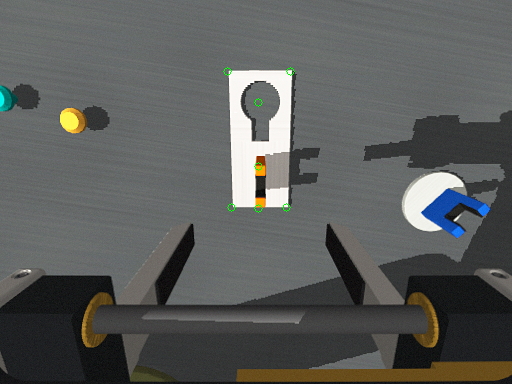

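The wrist view confirms the model. The foot outline fits the green marks to about 2–3 px, the opening is at (262,102), the brass head at (73,120) and the teal one at (3,98). I'll refine both numerically.

```bash
python3 - <<'E'
from h import *
c=cam("wrist"); im=cv2.imread("pics/w1.png"); hsv=cv2.cvtColor(im,cv2.COLOR_BGR2HSV);H,S,V=[hsv[...,i] for i in range(3)]
m=np.zeros(S.shape,bool); m[60:215,215:310]=1
k=(m&(S<40)&(V>140)).astype(np.uint8)
ct=max(cv2.findContours(k,0,cv2.CHAIN_APPROX_NONE)[0],key=len)[:,0]
W=np.array([atz(c,p,.006)[:2] for p in ct]).astype(np.float32)
(x,y),(w,h),a=cv2.minAreaRect(W); print((x,y),(w,h),a,np.radians(a)); 
d=np.array([np.cos(np.radians(a)),np.sin(np.radians(a))]); d=d if w>h else np.array([-d[1],d[0]]); d=d*np.sign(d[0])
print("dir",d,"grip",np.array([x,y])-.0415*d)
# hole
m2=np.zeros(S.shape,bool); m2[78:145,238:284]=1
hk=(m2&(V<140)).astype(np.uint8); cs=max(cv2.findContours(hk,0,cv2.CHAIN_APPROX_NONE)[0],key=len)[:,0]
hw=np.array([atz(c,p,.006)[:2] for p in cs]); q=(hw-np.array([x,y]))@np.array([[d[0],-d[1]],[d[1],d[0]]]); print("hole ext rel centre x",q.min(0),q.max(0))
m3=np.zeros(S.shape,bool); m3[100:140,50:100]=1
ys,xs=np.where(m3&(H>12)&(H<35)&(S>100)&(V>120)); print("stud",xs.mean(),ys.mean(),xs.min(),xs.max(),ys.min(),ys.max(),atz(c,(xs.mean(),ys.mean()),.024))
E
```

```text
(0.5502880215644836, -0.15741127729415894) (0.18413610756397247, 0.08106906712055206) 8.973047256469727 0.15660921856244078
dir [0.98776182 0.15596983] grip [ 0.50929591 -0.16388403]
hole ext rel centre x [ 0.00426527 -0.02517585] [0.07898064 0.02467166]
stud 72.0 120.06876227897838 60 84 108 132 [0.54446568 0.08345026 0.024     ]
```

```bash
python3 -m inch '[0.08,-0.18,4.5,0,0,0,1, 0,0,4.5,0,0,0,1, 0,0,4.5,0,0,0,1, 0,0,3.2,0,0,0,1, 0,0,1.5,0,0,0,1, 0,0,0,0,0,0,0.5, 0,0,0,0,0,0,0, 0,0,0,0,0,0,0, 0,0,0,0,0,0,0, 0,0,0,0,0,0,0, 0,0,0,0,0,0,0]' 50
```

```text
time_s: 3.78
ee_pos: [0.5097, -0.1627, 0.0235]
eef_rot: [-3.142, -0.0, -1.415]
force: [0.2, 0.3, -0.6]
grip_width: 0.0373
```

```bash
python3 -m inch '[0,0,0,0,0,0,0, 0,0,0,0,0,0,0, 0,0,0,0,0,0,0, 0,0,0,0,0,0,0, 0,0,0,0,0,0,0]' 50
```

```text
time_s: 4.4
ee_pos: [0.5096, -0.1628, 0.0234]
eef_rot: [3.142, 0.0, -1.415]
force: [0.8, -1.4, -0.1]
grip_width: 0.0112
```

```bash
python3 -m inch '[0,0,-2,0,0,0,0, 0,0,-4,0,0,0,0, -2,0.2,0,0,0,0,0, -4,0.4,0,0,0,0,0, -4,0.4,0,0,0,0,0, -4,0.4,0,0,0,0,0, -4,0.4,0,0,0,0,0, -4,0.4,0,0,0,0,0, -1.85,0.1,0,0,0,0,0, 0,0,0,0,0,0,0, 0,0,0,0,0,0,0]' 50
cat > chk.py <<'E'
from h import *
import sys
c,im,dp=shot("wrist","pics/%s.png"%sys.argv[1]); o=ctrl.get_obs(); print(o["ee_pos"],o["eef_rot"],o["grip_width"])
hsv=cv2.cvtColor(im,cv2.COLOR_RGB2HSV);H,S,V=[hsv[...,i] for i in range(3)]
zu=o["ee_pos"][2]-.0234
v=im[...,::-1].copy(); T=R.from_euler('xyz',o["eef_rot"]).as_matrix(); g=np.array(o["ee_pos"])+T@[0,0,-.019]
for a,b,col in((-.05,-.04,0),(-.05,.04,0),(.133,.04,0),(.133,-.04,0),(.095,0,0)):
    p=proj(c,g+T@[b,-a,.036])[0]; cv2.circle(v,tuple(int(t) for t in p),4,(0,255,0),1)
p=proj(c,[.544,.084,.026])[0]; cv2.circle(v,tuple(int(t) for t in p),4,(255,0,255),1)
cv2.imwrite("pics/%sm.png"%sys.argv[1],v)
m=(H>12)&(H<35)&(S>100)&(V>120); m[190:]=0
nl,lab,st,ce=cv2.connectedComponentsWithStats(m.astype(np.uint8))
for i in range(1,nl):
    if st[i,4]>30: print(st[i],ce[i].round(1),atz(c,ce[i],.025).round(4))
E
python3 chk.py w2
```

```text
time_s: 5.78
ee_pos: [0.4494, 0.0691, 0.0827]
eef_rot: [3.14, 0.0, -1.415]
force: [0.2, 0.0, -4.0]
grip_width: 0.0117
[0.44959534 0.06885799 0.08287029] [ 3.14065179e+00 -8.98367309e-07 -1.41545869e+00] 0.01157087927416284
[ 237   78   39   40 1209] [255.9  97.5] [0.5436 0.0864 0.025 ]
```

View pics/w2m.png

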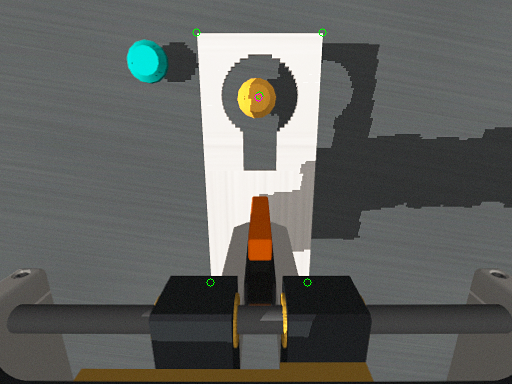

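The opening is centred at about (259,97) and the brass head at (256,97), so I'll shift 2 mm sideways and lower.

```bash
python3 -m inch '[-0.2,0,1.5,0,0,0,0, 0,0,1.5,0,0,0,0, 0,0,1.5,0,0,0,0, 0,0,1.0,0,0,0,0, 0,0,0.4,0,0,0,0, 0,0,0,0,0,0,0, 0,0,0,0,0,0,0]' 50
python3 chk.py w3
```

```text
time_s: 6.7
ee_pos: [0.4499, 0.0713, 0.0248]
eef_rot: [-3.141, -0.0, -1.415]
force: [-0.5, -0.1, -4.1]
grip_width: 0.0116
[0.44988197 0.07130028 0.02484802] [-3.14078125e+00 -3.74904330e-05 -1.41497844e+00] 0.01146209702179255
[ 233   68   51   54 2118] [258.3  94.6] [0.5436 0.0863 0.025 ]
```

View pics/w3m.png

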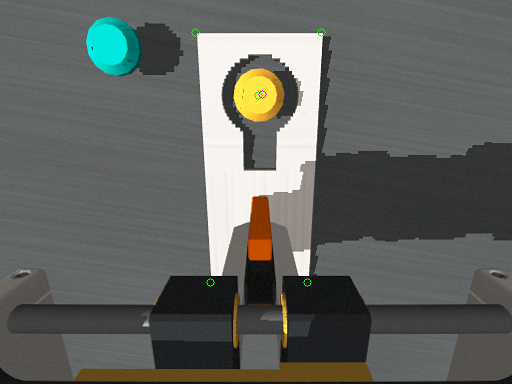

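The head is through the opening and centred on it, with the foot about 1 mm above the bench. Next I lower it the rest of the way and slide along the rest's +x (tool -y).

```bash
python3 -m inch '[0,0,0.1,0,0,0,0, 0,-0.6,0,0,0,0,0, 0,-0.8,0,0,0,0,0, 0,-0.8,0,0,0,0,0, 0,-0.8,0,0,0,0,0, 0,-0.7,0,0,0,0,0, 0,-0.4,0,0,0,0,0, 0,0,0,0,0,0,0, 0,0,0,0,0,0,0]' 50; python3 -m inch '[0,-0.2,0,0,0,0,0, 0,-0.1,0,0,0,0,0, 0,0,0,0,0,0,0]'
```

```text
time_s: 7.88
ee_pos: [0.49, 0.0776, 0.0234]
eef_rot: [-3.142, 0.0, -1.415]
force: [0.4, 0.0, -4.1]
grip_width: 0.0115
time_s: 8.25
ee_pos: [0.4932, 0.0781, 0.0234]
eef_rot: [-3.141, 0.0, -1.415]
force: [-0.2, -0.1, -2.8]
grip_width: 0.0116
```

```bash
python3 -m inch '[0,-0.1,0,0,0,0,0, 0,-0.1,0,0,0,0,0, 0,0,0,0,0,0,0]'; python3 -m inch '[0,-0.1,0,0,0,0,0, 0,-0.1,0,0,0,0,0, 0,0,0,0,0,0,0]'
```

```text
time_s: 8.62
ee_pos: [0.4944, 0.0783, 0.0234]
eef_rot: [3.14, 0.0, -1.415]
force: [-6.3, -1.6, 1.8]
grip_width: 0.0121
time_s: 9.0
ee_pos: [0.4947, 0.0784, 0.0234]
eef_rot: [3.136, 0.0, -1.415]
force: [-21.3, -3.9, 13.7]
grip_width: 0.0121
```

Contact: -21 N along x after 45 mm of travel, so the neck is home. Now I relieve the force, open the gripper and retreat.

```bash
python3 -m inch '[0,0.3,0,0,0,0,0, 0,0,0,0,0,0,0.3, 0,0,0,0,0,0,0.6, 0,0,0,0,0,0,0.6, 0,0,0,0,0,0,0.6, 0,0,0,0,0,0,0.6, 0,0,0,0,0,0,0.6, 0,0,-2,0,0,0,0.6, 0,0,-4,0,0,0,0.6, 0,0,-5,0,0,0,0.6, 0,0,-5,0,0,0,0.6, 0,0,-4,0,0,0,0.6, 0,0,0,0,0,0,0.6, 0,0,0,0,0,0,0.6]'
python3 - <<'E'
from h import *
c,im,dp=shot("wrist","pics/w4.png")
hsv=cv2.cvtColor(im,cv2.COLOR_RGB2HSV);H,S,V=[hsv[...,i] for i in range(3)]
nl,lab,st,ce=cv2.connectedComponentsWithStats(((S<40)&(V>140)).astype(np.uint8))
for i in range(1,nl):
  if st[i,4]>1500:
    ct=max(cv2.findContours((lab==i).astype(np.uint8),0,cv2.CHAIN_APPROX_NONE)[0],key=len)[:,0]
    (x,y),(w,h),a=cv2.minAreaRect(np.array([atz(c,p,.006)[:2] for p in ct]).astype(np.float32)); print(st[i],(x,y),(w,h),a)
    t=np.radians(a if w>h else a-90); d=np.array([np.cos(t),np.sin(t)]); g=np.array([x,y])-.0415*d
    s=np.array([.5436,.0855])-g; print("grip",g,"stud in rest",s@d,s@[-d[1],d[0]])
ctrl.camera("top")
for d in ctrl.place_of("top","round_rest"): print(d, atz(cam("top"),d["centre"],0))
print(ctrl.get_obs()["ee_pos"],ctrl.get_obs()["grip_width"])
E
```

```text
time_s: 10.75
ee_pos: [0.4937, 0.0782, 0.2225]
eef_rot: [3.14, 0.0, -1.415]
force: [-0.9, -1.1, -0.6]
grip_width: 0.0561
[ 230   74   61  131 5317] (0.5343636274337769, 0.08402734994888306) (0.1825982630252838, 0.08113271743059158) 8.920299530029297
grip [0.49336557 0.07759234] stud in rest 0.050853008268180955 2.264266928771446e-05
{'centre': [400.4, 208.6], 'score': 0.92} [ 0.50777956 -0.4188681   0.        ]
[0.49366794 0.07819263 0.22221106] 0.05645182233285785
```

View pics/w4.png

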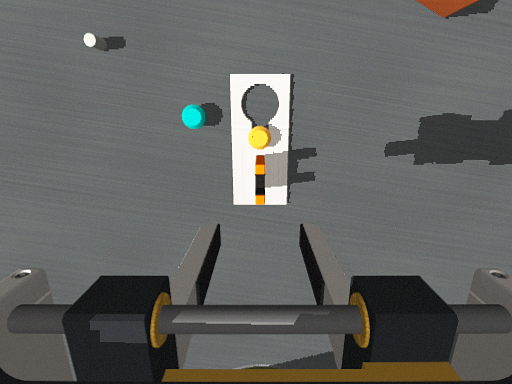

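The rest lies flat and free. The brass head at (260,137) covers the slot's closed end, and the round opening at (260,103) is empty. The stud is at x = 0.051, y = 0.000 in the rest's frame.

```bash
python3 -c "from station import ctrl; print(ctrl.hand_in())"
```

```text
the job is handed in; nothing more can be done
None
```

The orange torch rest is mounted on the brass stud and the job is handed in; the robot clock read about 11 s at the last check.

- **What I did:** I gripped the rest by its blade and carried it to the brass stud. I lowered the round opening over the head and slid the rest along its own +x. After 45 mm the neck met the end of the slot with about 21 N. I then eased back to relieve that force, opened the gripper and rose about 20 cm.
- **Position check:** The last wrist picture put the stud at x = 0.051 m, y = 0.000 m in the rest's frame (the ranges are 0.040–0.065 and ±0.012). The foot outline measured 183 × 81 mm against the nominal 183 × 80, so it looks flat. I did not measure its height or tilt separately.
- **Gripper:** It is open and clear of everything.
- **Blue rest:** I never went near it. The network's two readings of it, before and after, differ by about 8 mm. I take that as detector noise, and it is well under the 30 mm limit.
- **Disagreements:** The readings of the stud's position differed by 3–10 mm between cameras. I used the near wrist view, and the neck meeting the slot's end after 45 mm fits it.

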